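# Show a guest how the coffee is started

### The arm

A 6-joint arm with a two-finger parallel gripper is mounted at the origin on the work surface. World frame = base frame: x ahead of the robot, y to its left, z up, the work surface at z = 0. Lengths are in m, angles in rad, forces in N, time in s.
With the tool pointing down it reaches from about 0.35 to 0.975 m from the base axis. Payload 17.4 kg.
Tool frame: the origin (TCP) lies at the centre of the arm's flange, where the gripper is bolted on; the fingertips stand 173 mm ahead of it and the grasp point (between the pads) lies 155 mm ahead of it; z points along the fingers, y is the line along which they close (so a half turn about z gives the same grasp; the last joint's range is limited). The gripper opens to 85 mm and grips with 20 to 120 N. Pads are 22 mm wide; open, the fingers measure 114 mm over their backs; the gripper's body (76 mm by 85 mm) begins 54 mm behind the grasp point. The pads swing forward as they close: fully open they stand 13 mm farther back than shut.
Start: joints at [-1.145, 0.116, 1.442, -0, 1.584, -0.038], TCP at [0.302, -0.604, 0.405] pointing down, gripper open.
Joint ranges: [-2.83, 2.83], [-0.83, 2.19], [0.07, 2.5], [-1.14, 4.28], [0.01, 3], [-2.97, 2.97]. Speed limits (rad/s): [1.89, 1.89, 2.22, 3.14, 3.14, 3.14].

### API

Orientations are given as a unit quaternion [x, y, z, w].
In Python, from bench import manip gives the robot as it stands.
- The arm moves only by the shell command python3 -m inch 'ROWS' [OPENING] [FORCE]. ROWS is JSON, one flat list of numbers, 6 for each row, row after row: the shift along the world's x, y, z each as a share of 4 cm, from -1 to 1, then the turn, a rotation vector about the world's x, y, z each as a share of 6 degrees, from -1 to 1. A call has 1 to 20 rows; each row shifts and turns the commanded pose from where the row before left it; what a row does not reach is not made up. A row lasts 1/12 s, in which the tool goes at most 41.7 mm and 7.16 degrees, less where a joint would pass 70% of its speed; a pose out of reach is approached as far as the arm can. A call with a number of a shift or a turn outside -1 to 1 is refused whole. A call with a gripper value outside its range is refused whole. OPENING is the gripper's target within -1 to 1 (shut at 1, half-way at 0, fully open at -1), set as the call begins (- or left out, the last holds). The fingers move at their own pace and stop on an object; FORCE is the grip in N (left out, the last holds). Time passes only in rows, so rows that do not move let the fingers close. It gives the time, the measured TCP pose, the force, the opening and the grip force at its end, in the units of the state.
- manip.get_state(): the state, without advancing time (a new reading comes with each control period).
- manip.snapshot(name): name is "scene" or "top" or "wrist"; returns a dict with "color" (480x640x3 uint8, red, green, blue), "intrinsics" (3x3 intrinsics, pixels), "k1" (the pictures are not rectified: a ray, as slopes to the right and down, at radius r is drawn at 1 + k1 r^2 times it, then the intrinsics apply), "R" (3x3) and "t" (3): a world point X has camera coordinates R X + t. Camera axes: x right, y down, z forward; pixel columns grow to the right and rows downward; lengths in m; the calibration is good to about 2 mm. A picture is of the moment at which its call begins. There is no depth.
- manip.close_job(): hands the job in; it is judged then, once.
Trained networks look in a picture, given as the dict that the camera call returned (one of the last four; its "shot" number tells which), for a name from the list of things; names that differ only in an ending like _2 or _b are one class to them, and where a whole thing is asked for, a point or a joint stands for the part that bears it (a point fixed in the world has none). Each returns a list of dicts, best first, with "score" (0 to 1); they miss things now and then, are a little off and sometimes report something else, mostly with a low value. They report only what shows in the picture. A call takes as long as a camera call. They do not tell look-alikes from the thing itself.
- manip.trace(thing, picture): "mask" (480x640 bool, what is visible of it).
- manip.mark_of(thing, picture): "location" ([x, y, z] in m, in world coordinates, good to about 4 mm: a listed point, or the origin of a listed thing).
The state is a dict: "time": time; "qpos": joint angles; "qd": joint speeds; "tau": joint torques, N m; "ee_pos": TCP position; "tcp_rot": TCP orientation; "wrist_force": force on the tool from outside, world axes, zero at the start; "moment": the same for the moment, N m; "opening": finger opening in m; "gripper_force": force on a finger pad.
Only numpy, scipy, OpenCV 4.12 (cv2) and the standard library are available. Lean on these libraries where they do the work, as an engineer would, in place of code of your own. Each camera call takes 0.05 s, during which the arm holds its last target. There are 200 camera calls.

### The job

Show a guest how the coffee is started, pointing with the fingertips: first hold them still a few centimetres straight above the bowl of the wooden scoop for two seconds, then press the grinder's button right down and let it come up again. Last, point in the same way from straight above at the mouth of the lower of the two mugs standing on the tabletop for two seconds, and be still pointing there when you finish. Touch nothing but the grinder, and do not shift or lift anything.

Things in the scene. Friction and masses are not known exactly. Their poses are not given: they have to be found in the camera images.
- scoop_bowl (a point): centre of the open mouth of the wooden scoop's bowl, level with its rim, 32 mm above the tabletop. This is the point to point at first.
- scoop: the wooden scoop: a round open bowl 60 mm across and 32 mm deep standing flat on the tabletop, with a short straight handle to its own -x that ends 107 mm from the bowl's axis. Loose, 35 g. Origin: under the bowl's centre, on the tabletop. (The wooden spoon is another thing.)
- grinder: coffee grinder, fixed to the table: a white plastic body 150 (x) x 100 (y) x 130 mm high, with a clear round hopper 84 mm across with a black cap rising to 185 mm above the tabletop, its axis at +32 mm along the grinder's own x; the button stands at -43 mm along x on the body's top. Origin: centre of its underside.
- grind_button_top (a point): centre of the top face of the grinder's grey round push button, 32 mm across, pressed straight down; it sinks with the button. Shut fingertips fit on it; the hopper's cap is 33 mm from the button's centre.
- grind_button (a joint): travel of the button in m: 0 is up, 0.006 is right down; a spring brings it up again; about 5 N holds it down.
- low_mug_rim (a point): centre of the mouth of the low mug, level with its rim, 60 mm above the tabletop. This is the point to point at last.
- low_mug: the lower of the two mugs on the tabletop: white ceramic, 84 mm across, 60 mm high, open at the top, handle to its own +y reaching at most 80 mm from its axis. Loose. Origin: centre of its underside.
- tall_mug: bystander, the taller mug on the tabletop: white ceramic, 84 mm across, 105 mm high, handle to its own +y. Loose. Origin: centre of its underside. (Two more mugs hang from the hook rail on the wall behind the robot, out of play.)
- sugar_jar: bystander: white sugar jar with a wooden lid, 72 mm across, 85 mm high, no handle. Loose. Origin: centre of its underside.
- spoon: bystander: wooden spoon lying flat, about 200 mm long, along its own x. Loose. Origin: on the tabletop, within its length.
- saucer: bystander: white saucer 120 mm across, 18 mm high. Loose. Origin: centre of its underside. (Also to be left alone, beyond and to the sides of all these: a glass carafe 132 mm across and 180 mm high about 0.7 m ahead and 0.45 m to the right of the robot, a steel kettle 215 mm high farther right, and a bread bin 165 mm high to the left, more than 0.45 m from the middle line.)
Things that resemble listed ones, but are neither listed nor needed, are in the scene too. What is shaped like the grinder but orange or yellow is not meant. What is shaped like the scoop but yellow is not meant.

How it is judged:
On the way, in this order (a step that is already met when the one before it is completed fails the run):
1. point at the scoop's bowl from straight above and dwell (horizontal distance between the grasp point and scoop_bowl below 0.03 m and z of the grasp point in the frame of scoop_bowl between 0.02 and 0.1 m and value of joint grind_button below 0.0015 m), for 1.5 s.
2. press the grinder's button right down (value of joint grind_button above 0.0048 m), for 0.05 s.
3. with the button up again, point at the low mug's mouth from straight above and dwell (horizontal distance between the grasp point and low_mug_rim below 0.03 m and z of the grasp point in the frame of low_mug_rim between 0.02 and 0.1 m and value of joint grind_button below 0.0015 m), for 1.5 s.
At the end, for the whole second after the job is handed in: The robot is still pointing at the low mug: the grasp point between the finger pads is within 30 mm of the mouth's centre sideways and 20 to 100 mm above the rim, the button is up (within 1.5 mm), and every listed loose thing is at rest within 8 mm of where it started (all of step 3 and distance of each of scoop, low_mug, tall_mug, sugar_jar, spoon, saucer from where it was at the start of the episode below 0.008 m and linear speed of each of scoop, low_mug, tall_mug, sugar_jar, spoon, saucer below 0.02 m/s); the robot touches nothing.
It fails at once if the scoop or the low mug, which are only pointed at, is touched by the robot (contact force between any of the fingers, the arm and scoop above 0.5 N or contact force between any of the fingers, the arm and low_mug above 0.5 N).
It fails at once if the tall mug, sugar jar, spoon or saucer is touched by the robot (contact force between any of the fingers, the arm and tall_mug above 0.5 N or contact force between any of the fingers, the arm and sugar_jar above 0.5 N or contact force between any of the fingers, the arm and spoon above 0.5 N or contact force between any of the fingers, the arm and saucer above 0.5 N).
It fails at once if the robot touches anything other than the grinder (equipment and tabletop included) ((contact force between the fingers and anything else above 0.5 N and not (contact force between the fingers and grinder above 0.05 N)) or (contact force between the arm and anything else above 0.5 N and not (contact force between the arm and grinder above 0.05 N))).
It fails at once if a listed loose thing is shifted or lifted by more than 8 mm (distance of any of scoop, low_mug, tall_mug, sugar_jar, spoon, saucer from where it was at the start of the episode above 0.008 m).
It also fails if it takes over 64 s, if anything falls off the work surface, if the arm or the gripper's body presses on something with over 40 N, if the wrist force passes 120 N, or if a joint passes its speed limit or range.

## Working session

There is one attempt and no reset: what is moved stays moved. The work goes in short steps, Python scripts to look and compute and a shell command to move; the robot and the scene stay as the last step left them, time stands still between calls to the robot, and variables do not carry over. Pictures are saved under pics/ and viewed, at most 10 in all, crops included, and the job is handed in when it is done.

```bash
mkdir -p pics; python3 - <<'E'
from bench import manip
import cv2
for n in("scene","top"):
    p=manip.snapshot(n); cv2.imwrite(f"pics/{n}0.png",p["color"][:,:,::-1])
    for t in("scoop_bowl","scoop","grinder","grind_button_top","low_mug_rim","low_mug","tall_mug","sugar_jar","spoon","saucer"):
        for d in manip.mark_of(t,p)[:4]:
            X=d["location"]; import numpy as np
            c=p["R"]@np.array(X)+p["t"]; s=c[:2]/c[2]; s=s*(1+p["k1"]*(s@s)); u=p["intrinsics"]@[*s,1]
            print(n,t,np.round(X,3),round(d["score"],2),u[:2].astype(int))
s=manip.get_state();print(s)
E
```

```text
scene scoop_bowl [ 0.473 -0.282  0.031] 0.69 [310 166]
scene scoop_bowl [ 0.512 -0.471  0.029] 0.6 [286 123]
scene scoop [ 0.48  -0.284 -0.   ] 0.89 [308 171]
scene scoop [ 0.509 -0.474  0.   ] 0.66 [287 127]
scene scoop [0.709 0.333 0.001] 0.55 [276 368]
scene scoop [ 0.708 -0.268 -0.   ] 0.15 [240 188]
scene grinder [0.461 0.304 0.001] 0.93 [360 338]
scene grinder [0.335 0.573 0.003] 0.82 [432 424]
scene grinder [0.261 0.335 0.004] 0.58 [430 333]
scene grind_button_top [0.248 0.298 0.151] 0.69 [441 302]
scene grind_button_top [0.45  0.257 0.152] 0.54 [363 304]
scene grind_button_top [0.336 0.532 0.153] 0.47 [437 397]
scene low_mug_rim [ 0.635 -0.114  0.058] 0.85 [270 215]
scene low_mug [ 0.637 -0.112 -0.002] 0.68 [271 225]
scene tall_mug [ 0.662  0.083 -0.002] 0.84 [275 283]
scene sugar_jar [ 0.462  0.046 -0.004] 0.56 [337 259]
scene spoon [ 0.708  0.336 -0.002] 0.57 [276 369]
scene spoon [ 0.463  0.048 -0.005] 0.31 [337 260]
scene saucer [ 0.71  -0.267 -0.002] 0.65 [239 189]
top scoop_bowl [ 0.511 -0.473  0.029] 0.75 [507 234]
top scoop_bowl [ 0.475 -0.286  0.034] 0.56 [444 248]
t
[... 679 characters left out ...]
0.002] 0.93 [432 173]
{'time': 1.1, 'qpos': array([-1.14480999e+00,  1.15984586e-01,  1.44161159e+00,  2.72374003e-06,
        1.58397731e+00, -3.78137804e-02]), 'qd': array([ 0.00068473,  0.00042534, -0.00123363,  0.00173285,  0.0007551 ,
       -0.00115734]), 'tau': array([ 3.00294909e-03, -7.31735587e+01, -6.32657719e+01,  1.01383171e-04,
        4.22272260e-04,  1.14510760e-05]), 'ee_pos': array([ 0.30194653, -0.60370319,  0.40470633]), 'tcp_rot': array([9.73231463e-01, 2.29827151e-01, 3.18415653e-06, 9.13890087e-06]), 'wrist_force': array([0.24050311, 0.07493249, 0.14384663]), 'moment': array([-0.02190755,  0.04604919, -0.0218922 ]), 'gripper_force': 0.0, 'opening': 0.08570580682271757}
```

View images.

View pics/scene0.png

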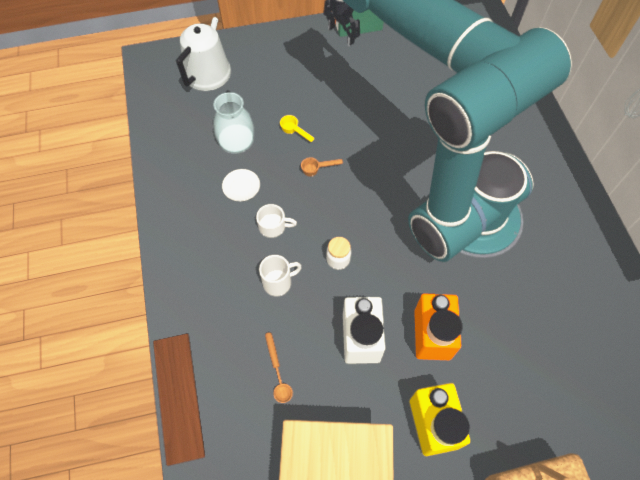

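View pics/top0.png

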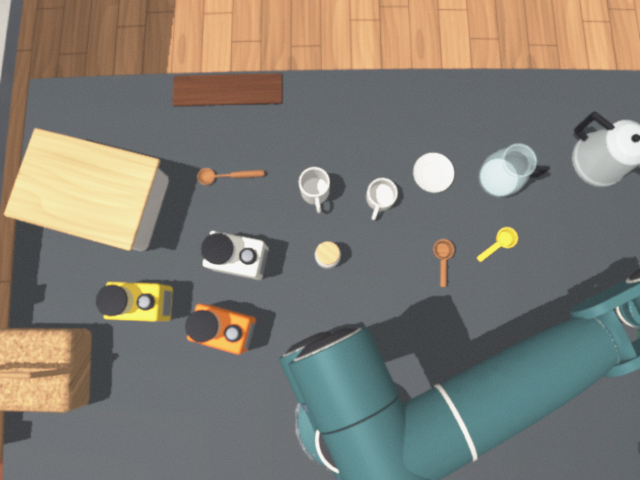

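```bash
python3 - <<'E'
from bench import manip
import cv2, numpy as np
from scipy.optimize import least_squares
P={n:manip.snapshot(n) for n in("scene","top")}
c=P["scene"]["color"][145:375,225:415,::-1]
cv2.imwrite("pics/crop.png",cv2.resize(c,None,fx=2.6,fy=2.6,interpolation=cv2.INTER_CUBIC))
def proj(X,p):
    c=p["R"]@np.array(X)+p["t"]; s=c[:2]/c[2]; s=s*(1+p["k1"]*(s@s)); return (p["intrinsics"]@[*s,1])[:2]
obs={"grind_button_top":{"scene":(364,306),"top":(247,256)}}
for t,near in obs.items():
    o={}
    for n,p in P.items():
        for d in manip.trace(t,p):
            cs=np.argwhere(d["mask"])[:,::-1].mean(0)
            print(n,t,d["score"],d["mask"].sum(),cs)
            if np.hypot(*(cs-near[n]))<12 and n not in o:o[n]=cs
    if len(o)==2:
        f=lambda X:np.concatenate([proj(X,P[n])-o[n] for n in o])
        r=least_squares(f,[.45,.26,.14]);print(t,r.x,r.fun)
for n in P: print(n,proj([.453,.259,.15],P[n]),proj([.453,.259,.136],P[n]))
E
```

```text
scene grind_button_top 0.7 161 [439.62732919 396.55900621]
scene grind_button_top 0.67 654 [277.09021407 371.02140673]
scene grind_button_top 0.51 95 [441.17894737 301.35789474]
scene grind_button_top 0.44 118 [363.53389831 304.90677966]
top grind_button_top 0.67 115 [144.12173913 300.86086957]
top grind_button_top 0.56 113 [246.7699115 255.2300885]
top grind_button_top 0.52 130 [231.63846154 332.96923077]
grind_button_top [0.44904691 0.25996287 0.15299964] [ 0.59519622  0.17158885  0.3089305  -0.53836876]
scene [362.4960707 305.4634067] [362.11609713 307.30920418]
top [247.62986555 253.32647315] [248.41976686 253.9501645 ]
```

View pics/crop.png

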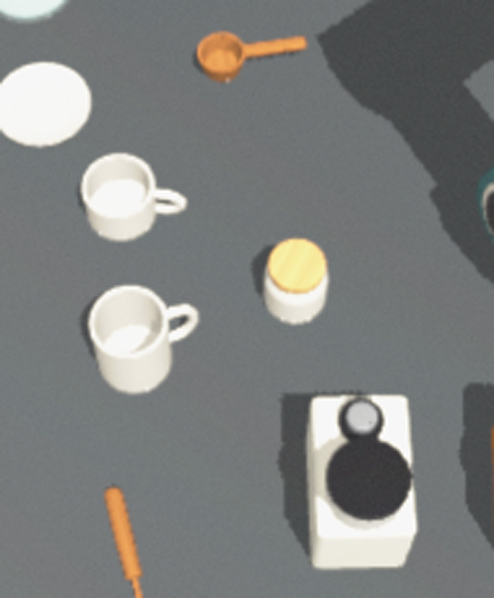

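The scene picture shows the wooden scoop at (310,166), with a yellow look-alike at (289,124) and the spoon at (283,393). The white grinder is at (363,328), with orange at (437,326) and yellow at (440,420). The low mug is at (271,221) and the tall one at (276,275). The crop confirms the brown scoop, the white grinder with its grey button, and the shorter mug by the saucer.

```bash
python3 -m inch '[0.36,0.67,0,0,0,0.67, 0.36,0.67,0,0,0,0.67, 0.36,0.67,0,0,0,0.67, 0.36,0.67,0,0,0,0.67, 0.36,0.67,0,0,0,0.67, 0.36,0.67,0,0,0,0.67, 0.36,0.67,0,0,0,0.67, 0.36,0.67,0,0,0,0.67, 0.36,0.67,0,0,0,0.67, 0.36,0.67,0,0,0,0.67, 0.36,0.67,0,0,0,0.67, 0.36,0.67,0,0,0,0.67, 0,0,0,0,0,0, 0,0,0,0,0,0, 0,0,0,0,0,0]' 1 20
python3 - <<'E'
from bench import manip
import cv2
p=manip.snapshot("wrist"); cv2.imwrite("pics/w1.png",p["color"][:,:,::-1])
for d in manip.mark_of("scoop_bowl",p): print(d["location"],d["score"])
E
```

```text
time: 2.55
ee_pos: [0.4747, -0.2823, 0.4048]
tcp_rot: [0.795, 0.607, -0.0, 0.0]
wrist_force: [0.2, 0.9, -0.2]
opening: 0.0
gripper_force: 0.0
[0.5105, -0.4733, 0.033] 0.94
[0.4777, -0.2886, 0.0328] 0.81
```

View pics/w1.png

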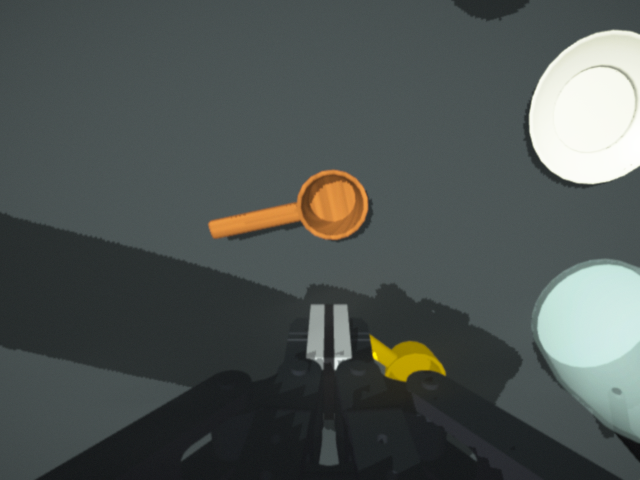

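The wrist view shows the wooden scoop's bowl at (334,205) and the yellow one behind the fingers at (415,360). The position agrees, so I descend and dwell.

```bash
python3 -m inch '[0,-0.1,-0.65,0,0,0, 0,0,-0.65,0,0,0, 0,0,-0.65,0,0,0, 0,0,-0.65,0,0,0, 0,0,-0.65,0,0,0, 0,0,-0.65,0,0,0, 0,0,0,0,0,0, 0,0,0,0,0,0, 0,0,0,0,0,0, 0,0,0,0,0,0, 0,0,0,0,0,0, 0,0,0,0,0,0, 0,0,0,0,0,0, 0,0,0,0,0,0]'
python3 -m inch '[0,0,0,0,0,0, 0,0,0,0,0,0, 0,0,0,0,0,0, 0,0,0,0,0,0, 0,0,0,0,0,0, 0,0,0,0,0,0, 0,0,0,0,0,0, 0,0,0,0,0,0, 0,0,0,0,0,0, 0,0,0,0,0,0, 0,0,0,0,0,0, 0,0,0,0,0,0, 0,0,0,0,0,0, 0,0,0,0,0,0, 0,0,0,0,0,0, 0,0,0,0,0,0, 0,0,0,0,0,0, 0,0,0,0,0,0, 0,0,0,0,0,0, 0,0,0,0,0,0]'
```

```text
time: 3.82
ee_pos: [0.4748, -0.2861, 0.2491]
tcp_rot: [0.794, 0.607, 0.0, 0.0]
wrist_force: [0.6, -0.4, 0.3]
opening: 0.0001
gripper_force: 0.0
time: 5.48
ee_pos: [0.4747, -0.2861, 0.2487]
tcp_rot: [0.794, 0.607, -0.0, -0.0]
wrist_force: [0.6, -1.2, -0.1]
opening: 0.0001
gripper_force: 0.0
```

```bash
python3 -m inch '[0,0,0.87,0,0,0, 0,0,0.87,0,0,0, 0,0,0.87,0,0,0, 0,0,0.87,0,0,0, 0,0,0.87,0,0,0]'
python3 -m inch '[-0.04,0.85,0,0,0,0, -0.04,0.85,0,0,0,0, -0.04,0.85,0,0,0,0, -0.04,0.85,0,0,0,0, -0.04,0.85,0,0,0,0, -0.04,0.85,0,0,0,0, -0.04,0.85,0,0,0,0, -0.04,0.85,0,0,0,0, -0.04,0.85,0,0,0,0, -0.04,0.85,0,0,0,0, -0.04,0.85,0,0,0,0, -0.04,0.85,0,0,0,0, -0.04,0.85,0,0,0,0, -0.04,0.85,0,0,0,0, -0.04,0.85,0,0,0,0, -0.04,0.85,0,0,0,0, 0,0,0,0,0,0, 0,0,0,0,0,0, 0,0,0,0,0,0, 0,0,0,0,0,0]'
cat > look.py <<'E'
from bench import manip
import cv2,sys,numpy as np
p=manip.snapshot("wrist"); cv2.imwrite(sys.argv[1],p["color"][:,:,::-1])
for t in sys.argv[2:]:
    for d in manip.mark_of(t,p): print(t,d["location"],d["score"])
    for d in manip.trace(t,p):
        m=d["mask"];uv=np.argwhere(m)[:,::-1].mean(0)
        K=p["intrinsics"];n=cv2.undistortPoints(uv.reshape(1,1,2).astype(float),K,np.array([p["k1"],0,0,0.]))[0,0]
        r=p["R"].T@[*n,1];o=-p["R"].T@p["t"]
        print(t,"trace",uv,d["score"],m.sum(),"z=.15",o+r*(.15-o[2])/r[2],"z=.06",o+r*(.06-o[2])/r[2],"cam",o)
E
python3 look.py pics/w2.png grind_button_top grinder
```

```text
time: 5.9
ee_pos: [0.4745, -0.2859, 0.4245]
tcp_rot: [0.794, 0.607, 0.0, 0.0]
wrist_force: [-0.0, -0.2, 0.5]
opening: 0.0
gripper_force: 0.0
time: 7.57
ee_pos: [0.4493, 0.2571, 0.4228]
tcp_rot: [0.795, 0.607, 0.0, 0.0]
wrist_force: [-0.5, -0.1, 0.1]
opening: -0.0001
gripper_force: 0.0
grind_button_top [0.4522, 0.2615, 0.1537] 0.83
grind_button_top trace [331.29286376 235.10101946] 0.77 2158 z=.15 [0.45223575 0.26191937 0.15      ] z=.06 [0.44523751 0.23405226 0.06      ] cam [0.47103028 0.3367596  0.39170501]
grind_button_top trace [ 14.10079194 260.96760259] 0.57 1389 z=.15 [0.25920361 0.29720982 0.15      ] z=.06 [0.18032895 0.28248328 0.06      ] cam [0.47103028 0.3367596  0.39170501]
grinder [0.2634, 0.3424, 0.0004] 0.88
grinder trace [326.00119614 140.29450024] 0.9 40129 z=.15 [0.4638763  0.31625738 0.15      ] z=.06 [0.46121248 0.30862328 0.06      ] cam [0.47103028 0.3367596  0.39170501]
grinder trace [ 75.88680876 176.19642857] 0.82 34720 z=.15 [0.31973511 0.33492706 0.15      ] z=.06 [0.26339965 0.33424471 0.06      ] cam [0.47103028 0.3367596  0.39170501]
```

View pics/w2.png

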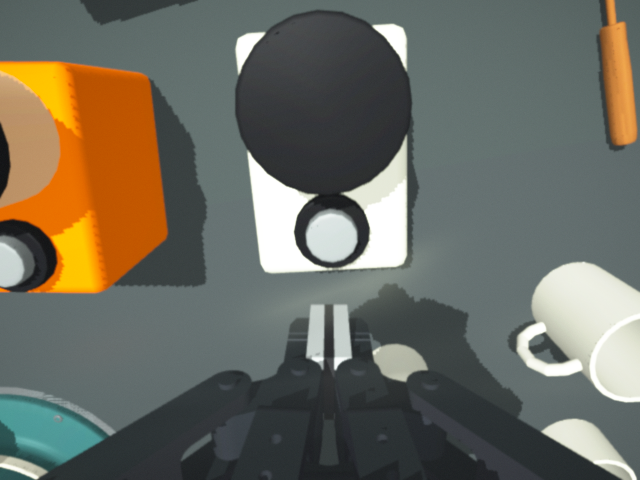

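The wrist view shows the grey button at (331,235), in line with the hopper and with the fingers' closing line across it. I descend to just above it.

```bash
python3 -m inch '[0.05,0.08,0,0,0,0, 0,0,-0.55,0,0,0, 0,0,-0.55,0,0,0, 0,0,-0.55,0,0,0, 0,0,-0.55,0,0,0, 0,0,0,0,0,0, 0,0,0,0,0,0]'
python3 -m inch '[0,0,-0.05,0,0,0, 0,0,-0.05,0,0,0, 0,0,-0.05,0,0,0, 0,0,-0.05,0,0,0, 0,0,0,0,0,0, 0,0,0,0,0,0]'
```

```text
time: 8.4
ee_pos: [0.4512, 0.2611, 0.3344]
tcp_rot: [0.794, 0.607, -0.001, -0.0]
wrist_force: [0.7, 0.2, 1.1]
opening: -0.0003
gripper_force: 0.0
time: 8.9
ee_pos: [0.4511, 0.2611, 0.3268]
tcp_rot: [0.794, 0.607, 0.0, -0.0]
wrist_force: [0.3, 0.3, 1.3]
opening: -0.0003
gripper_force: 0.0
```

```bash
python3 -m inch '[0,0,-0.05,0,0,0, 0,0,-0.05,0,0,0, 0,0,0,0,0,0, 0,0,0,0,0,0]'
python3 -m inch '[0,0,-0.05,0,0,0, 0,0,0,0,0,0, 0,0,0,0,0,0]'
python3 -m inch '[0,0,-0.05,0,0,0, 0,0,0,0,0,0, 0,0,0,0,0,0]'
```

```text
time: 9.23
ee_pos: [0.4512, 0.2611, 0.3229]
tcp_rot: [0.794, 0.607, 0.0, 0.0]
wrist_force: [0.8, 0.7, 2.8]
opening: -0.0004
gripper_force: 1.4
time: 9.48
ee_pos: [0.4512, 0.2611, 0.3208]
tcp_rot: [0.794, 0.607, 0.0, 0.0]
wrist_force: [1.4, 2.0, 4.4]
opening: 0.0
gripper_force: 2.0
time: 9.73
ee_pos: [0.4512, 0.2611, 0.3193]
tcp_rot: [0.794, 0.607, 0.0, 0.0]
wrist_force: [-0.8, -0.9, 9.8]
opening: -0.0003
gripper_force: 4.8
```

```bash
python3 -m inch '[0,0,-0.03,0,0,0, 0,0,0,0,0,0, 0,0,0,0,0,0]'
```

```text
time: 9.98
ee_pos: [0.4512, 0.2611, 0.3192]
tcp_rot: [0.794, 0.607, 0.001, 0.0]
wrist_force: [-5.3, -1.8, 20.1]
opening: 0.0001
gripper_force: 9.7
```

The button has bottomed: the force rose to 20 N with no further travel. I lift off and go to above the low mug.

```bash
python3 -m inch '[0,0,0.1,0,0,0, 0,0,0.4,0,0,0, 0,0,0.75,0,0,0, 0,0,0.75,0,0,0, 0,0,0.75,0,0,0, 0,0,0,0,0,0]'
python3 -m inch '[0.39,-0.77,0,0,0,0, 0.39,-0.77,0,0,0,0, 0.39,-0.77,0,0,0,0, 0.39,-0.77,0,0,0,0, 0.39,-0.77,0,0,0,0, 0.39,-0.77,0,0,0,0, 0.39,-0.77,0,0,0,0, 0.39,-0.77,0,0,0,0, 0.39,-0.77,0,0,0,0, 0.39,-0.77,0,0,0,0, 0.39,-0.77,0,0,0,0, 0.39,-0.77,0,0,0,0, 0,0,0,0,0,0, 0,0,0,0,0,0, 0,0,0,0,0,0]'
python3 look.py pics/w3.png low_mug_rim
```

```text
time: 10.48
ee_pos: [0.4511, 0.2611, 0.4332]
tcp_rot: [0.794, 0.607, 0.003, 0.001]
wrist_force: [1.7, -0.1, 1.1]
opening: 0.0002
gripper_force: 0.0
time: 11.73
ee_pos: [0.6383, -0.1084, 0.4267]
tcp_rot: [0.794, 0.607, -0.0, -0.001]
wrist_force: [0.7, 0.1, -0.0]
opening: -0.0
gripper_force: 0.0
low_mug_rim [0.6365, -0.1102, 0.0556] 0.66
low_mug_rim trace [325.42916578 201.76562833] 0.76 9374 z=.15 [ 0.64260635 -0.08367676  0.15      ] z=.06 [ 0.63624709 -0.10382192  0.06      ] cam [ 0.65996393 -0.02869057  0.39565494]
```

View pics/w3.png

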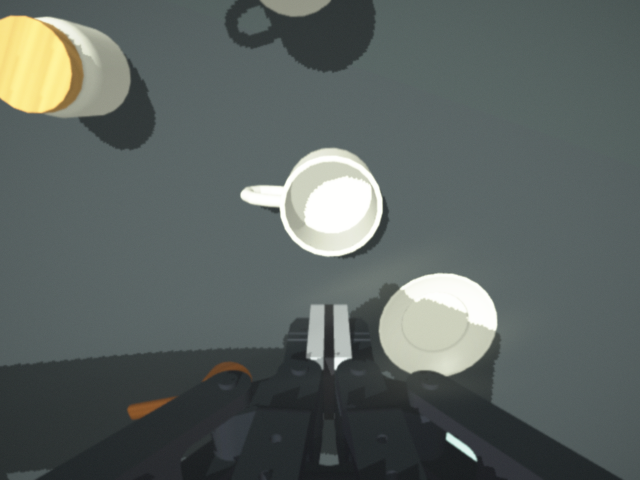

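The low mug's mouth is at (331,205), next to the saucer, and agrees with the estimate. I descend and dwell.

```bash
python3 -m inch '[-0.03,-0.03,-0.63,0,0,0, 0,0,-0.63,0,0,0, 0,0,-0.63,0,0,0, 0,0,-0.63,0,0,0, 0,0,-0.63,0,0,0, 0,0,-0.63,0,0,0, 0,0,0,0,0,0, 0,0,0,0,0,0, 0,0,0,0,0,0, 0,0,0,0,0,0, 0,0,0,0,0,0, 0,0,0,0,0,0]'
python3 -m inch '[0,0,0,0,0,0, 0,0,0,0,0,0, 0,0,0,0,0,0, 0,0,0,0,0,0, 0,0,0,0,0,0, 0,0,0,0,0,0, 0,0,0,0,0,0, 0,0,0,0,0,0, 0,0,0,0,0,0, 0,0,0,0,0,0, 0,0,0,0,0,0, 0,0,0,0,0,0, 0,0,0,0,0,0, 0,0,0,0,0,0, 0,0,0,0,0,0, 0,0,0,0,0,0, 0,0,0,0,0,0, 0,0,0,0,0,0, 0,0,0,0,0,0, 0,0,0,0,0,0]'
python3 -m inch '[0,0,0,0,0,0, 0,0,0,0,0,0, 0,0,0,0,0,0, 0,0,0,0,0,0, 0,0,0,0,0,0, 0,0,0,0,0,0]'
python3 -c "
from bench import manip
print(manip.close_job())"
```

```text
time: 12.88
ee_pos: [0.6373, -0.1097, 0.2776]
tcp_rot: [0.794, 0.608, 0.001, 0.001]
wrist_force: [0.0, 0.5, -1.1]
opening: -0.0
gripper_force: 0.0
time: 14.55
ee_pos: [0.6371, -0.1097, 0.2763]
tcp_rot: [0.794, 0.607, -0.0, -0.0]
wrist_force: [0.4, 0.1, 0.4]
opening: 0.0001
gripper_force: 0.0
time: 15.05
ee_pos: [0.6371, -0.1097, 0.2763]
tcp_rot: [0.794, 0.607, 0.0, -0.0]
wrist_force: [0.3, -0.2, -0.5]
opening: -0.0002
gripper_force: 0.0
the job is handed in; nothing more can be done
None
```

The arm pointed at the scoop's bowl for about two seconds, pressed the grinder's button right down and released it, and was still pointing above the low mug at hand-in at about 15 s; no verdict came back.

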